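Pack the bag-care kit back into its case

TASK

Put the two jars and the two brushes back into the open kit case, each into the pocket made for its shape and size, so that each sits flat on the bottom of its pocket, jars standing lid up and brushes bristles down and lying along their pockets. Set them down rather than dropping them, never tip the jars over, and leave the spray bottle and the hole punch where they stand.

Things in the scene. Friction and masses are not known exactly. Their poses are not given: they have to be found in the camera images.
- jar_large_mid (a point): The larger of two screw-lid jars of leather cream: upright white cylinder 58 mm across with a blue lid 60 mm across (the top 16 mm); 56 mm tall in all, about 0.2 kg, loose. The point is its centre, 28 mm above its underside; z is its axis, up. Belongs in the larger round pocket (insert_a).
- jar_small_mid (a point): The smaller screw-lid jar: upright white cylinder 40 mm across with a blue lid 42 mm across (the top 16 mm); 50 mm tall in all, about 0.1 kg, loose. The point is its centre, 25 mm above its underside; z is its axis, up. Belongs in the smaller round pocket (insert_b).
- brush_large_mid (a point): The larger of two wooden polishing brushes, standing on its dark bristles: 120 mm long (x) by 46 mm wide (y) by 50 mm tall, ends rounded; the wooden back is the top 22 mm, the bristles below are stiff and set in 4 mm all round. About 0.16 kg, loose. The point is its centre, 25 mm above the bristles' foot; z up. Belongs in the larger oblong pocket (insert_c).
- brush_small_mid (a point): The smaller wooden brush, same form: 84 mm long (x) by 34 mm wide (y) by 46 mm tall; the wooden back is the top 20 mm. About 0.09 kg, loose. The point is its centre, 23 mm above the bristles' foot; z up. Belongs in the smaller oblong pocket (insert_d).
- insert_a_pocket (a point): Black hard-plastic insert, 150 (x) by 96 (y) by 22 mm, fixed; its pocket is round, 76 mm across, 10 mm deep, for the larger jar. The point is the centre of the pocket's light grey floor, 16 mm above the desk, 10 mm below the insert's top; z up, x and y along its sides. Four such inserts lie two by two, in changing order, in a low black case (rim 22 mm above the desk), its lid folded flat open beside it.
- insert_b_pocket (a point): Black hard-plastic insert, 150 (x) by 96 (y) by 22 mm, fixed; its pocket is round, 58 mm across, 10 mm deep, for the smaller jar. The point is the centre of the pocket's light grey floor, 16 mm above the desk, 10 mm below the insert's top; z up, x and y along its sides. Four such inserts lie two by two, in changing order, in a low black case (rim 22 mm above the desk), its lid folded flat open beside it.
- insert_c_pocket (a point): Black hard-plastic insert, 150 (x) by 96 (y) by 22 mm, fixed; its pocket is oblong, 136 mm (x) by 62 mm (y), 10 mm deep, for the larger brush. The point is the centre of the pocket's light grey floor, 16 mm above the desk, 10 mm below the insert's top; z up, x and y along its sides; the pocket is long along x. Four such inserts lie two by two, in changing order, in a low black case (rim 22 mm above the desk), its lid folded flat open beside it.
- insert_d_pocket (a point): Black hard-plastic insert, 150 (x) by 96 (y) by 22 mm, fixed; its pocket is oblong, 100 mm (x) by 50 mm (y), 10 mm deep, for the smaller brush. The point is the centre of the pocket's light grey floor, 16 mm above the desk, 10 mm below the insert's top; z up, x and y along its sides; the pocket is long along x. Four such inserts lie two by two, in changing order, in a low black case (rim 22 mm above the desk), its lid folded flat open beside it.
- sprayer_mid (a point): Bystander: white trigger spray bottle, 62 mm across and 182 mm tall, black head, standing loose on the far side of the desk. The point is half-way up its axis. Leave it alone.
- punch_mid (a point): Bystander: black two-hole desk punch, about 95 by 112 mm and 58 mm tall, loose on the far side of the desk. The point is half-way up. Leave it alone.
Things that resemble listed ones, but are neither listed nor needed, are in the scene too. Leave any red look-alike of the part that bears insert_d_pocket alone.

How it is judged:
By the outcome, as a careful person would: the job done as asked, in the order asked, and still so for the second after the job is handed in, with the robot touching nothing.
It also fails if it takes over 122 s, if anything falls off the work surface, if the arm or the gripper's body presses on something with over 40 N, if the wrist force passes 120 N, or if a joint passes its speed limit or range.

ROBOT

A 7-joint arm with a two-finger parallel gripper is mounted at the origin on the work surface. World frame = base frame: x ahead of the robot, y to its left, z up, the work surface at z = 0. Lengths are in m, angles in rad, forces in N, time in s.
With the tool pointing down it reaches from about 0.4 to 0.85 m from the base axis. Payload 10.4 kg.
Tool frame: the origin (TCP) lies between the finger pads; the fingertips stand 17 mm ahead of it and the grasp point (between the pads) lies 2 mm behind it (nose_length is the distance from the TCP to the fingertips, in m); z points along the fingers, y is the line along which they close (so a half turn about z gives the same grasp; the last joint's range is limited). The gripper opens to 85 mm and grips with 20 to 120 N. Pads are 22 mm wide; open, the fingers measure 114 mm over their backs; the gripper's body (76 mm by 85 mm) begins 54 mm behind the grasp point. The pads swing forward as they close: fully open they stand 13 mm farther back than shut.
Start: joints at [1.212, 0.332, -0.065, 1.46, 0.022, 1.35, -0.088], TCP at [0.206, -0.59, 0.248] pointing down, gripper open.
Joint ranges: [-2.6, 2.6], [-0.5, 2.12], [-1.47, 1.34], [0.16, 2.42], [-1.27, 4.41], [0.06, 2.06], [-2.6, 2.6]. Speed limits (rad/s): [2.22, 2.22, 2.79, 2.79, 3.14, 3.14, 3.14].

INTERFACE

Orientations are given as a 3x3 rotation matrix whose columns are the frame's x, y, z axes.
In Python, from station import sense, grab_frame, calibration, hand_in, search_frame, nose_length gives the robot as it stands.
- The arm moves only by the shell command python3 -m jog 'ROWS' [FORCE]. ROWS is JSON, a list of rows, each a list of 7 numbers: the turn, a rotation vector about the tool's x, y, z in degrees, then the shift along the tool's x, y, z in mm, then the finger opening in mm, from 0 to 85.4. In form: [[wx, wy, wz, x, y, z, fingers], ...]. A call has 1 to 5 rows; each row is the pose to reach, as a shift and turn from the pose commanded when the call began, along the tool's axes at that moment; what a row does not reach only later rows make up. A row lasts 1/10 s, in which the tool goes at most 50 mm and 8.59 degrees, less where a joint would pass 70% of its speed; a pose out of reach is approached as far as the arm can. A call with a gripper value outside its range is refused whole. The fingers move at their own pace and stop on an object; FORCE is the grip in N (left out, the last holds). Time passes only in rows, so rows that repeat a pose let the fingers close. It gives the time, the measured TCP pose, the force, the opening and the grip force at its end, in the units of the state.
- sense(): the state, without advancing time (a new reading comes with each control period).
- grab_frame(name): name is "scene" or "side" or "wrist"; returns the picture (420x560x3 uint8, red, green, blue); there is no depth.
- calibration(name): a dict with "K" (3x3 intrinsics, pixels), "distortion" ([k1, k2, p1, p2, k3] as OpenCV has them; the pictures are not rectified), "R" (3x3) and "t" (3): a world point X has camera coordinates R X + t. Camera axes: x right, y down, z forward; pixel columns grow to the right and rows downward; lengths in m; the calibration is good to about 2 mm. A picture is of the moment at which its call begins: read the wrist's pose just before it. calibration takes no time and is no camera call; for the wrist camera it gives the pose at the moment of the call.
- hand_in(): hands the job in; it is judged then, once.
Trained networks look in the newest picture that a camera, given by its name, has taken for a name from the list of things; names that differ only in an ending like _2 or _b are one class to them, and where a whole thing is asked for, a point or a joint stands for the part that bears it (a point fixed in the world has none). Each returns a list of dicts, best first, with "confidence" (0 to 1); they miss things now and then, are a little off and sometimes report something else, mostly with a low value. They report only what shows in the picture. A call takes as long as a camera call. They do not tell look-alikes from the thing itself.
- search_frame(camera, query): "location" ([column, row] in pixels, amid what is visible of it).
The state is a dict: "time_s": time; "joint_pos": joint angles; "dq": joint speeds; "effort": joint torques, N m; "tcp_pos": TCP position; "tcp_rot": TCP orientation; "force": force on the tool from outside, world axes, zero at the start; "torque": the same for the moment, N m; "finger_gap": finger opening in m; "grasp_force": force on a finger pad.
Only numpy, scipy, OpenCV 4.12 (cv2) and the standard library are available. Lean on these libraries where they do the work, as an engineer would, in place of code of your own. Each camera call takes 0.05 s, during which the arm holds its last target. There are 200 camera calls.

## Working session

There is one attempt and no reset: what is moved stays moved. The work goes in short steps, Python scripts to look and compute and a shell command to move; the robot and the scene stay as the last step left them, time stands still between calls to the robot, and variables do not carry over. Pictures are saved under pics/ and viewed, at most 14 in all, crops included, and the job is handed in when it is done.

```bash
mkdir -p pics; ls; python3 - <<'E'
from station import *
import cv2,numpy as np
s=sense();print(s['time_s'],s['tcp_pos'],np.round(s['tcp_rot'],3).tolist(),s['finger_gap'],nose_length if not callable(nose_length) else nose_length())
for c in ['scene','side']:
    im=grab_frame(c);cv2.imwrite(f'pics/{c}0.png',im[:,:,::-1])
    k=calibration(c);print(c,(-np.array(k['R']).T@np.array(k['t'])).round(3),np.array(k['R'])[2].round(2))
    for q in ['jar_large_mid','jar_small_mid','brush_large_mid','brush_small_mid','insert_a_pocket','insert_b_pocket','insert_c_pocket','insert_d_pocket']:
        print(q,[(np.round(d['location']).tolist(),round(d['confidence'],2)) for d in search_frame(c,q)])
E
```

```text
pics
0.0 [ 0.20583441 -0.58976651  0.24751645] [[0.944, 0.33, -0.001], [0.33, -0.944, 0.001], [-0.0, -0.001, -1.0]] 0.08531973843202863 0.017
scene [ 1.363 -0.155  0.713] [-0.8   0.16 -0.58]
jar_large_mid [([221.0, 217.0], 0.83)]
jar_small_mid [([160.0, 221.0], 0.57)]
brush_large_mid [([227.0, 266.0], 0.79)]
brush_small_mid [([167.0, 256.0], 0.63)]
insert_a_pocket [([355.0, 241.0], 0.92)]
insert_b_pocket [([310.0, 214.0], 0.92)]
insert_c_pocket [([321.0, 247.0], 0.58)]
insert_d_pocket [([391.0, 310.0], 0.97), ([342.0, 207.0], 0.84), ([355.0, 174.0], 0.55)]
side [0.376 0.908 0.753] [ 0.15 -0.8  -0.58]
jar_large_mid [([319.0, 199.0], 0.92)]
jar_small_mid [([335.0, 172.0], 0.49)]
brush_large_mid [([255.0, 196.0], 0.76)]
brush_small_mid []
insert_a_pocket [([230.0, 279.0], 0.57)]
insert_b_pocket [([295.0, 287.0], 0.72), ([336.0, 172.0], 0.7), ([302.0, 262.0], 0.68)]
insert_c_pocket [([246.0, 250.0], 0.76)]
insert_d_pocket [([150.0, 275.0], 0.96), ([390.0, 354.0], 0.73)]
```

View pics/scene0.png

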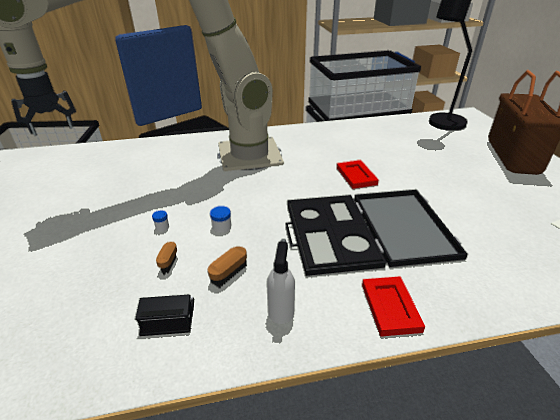

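View pics/side0.png

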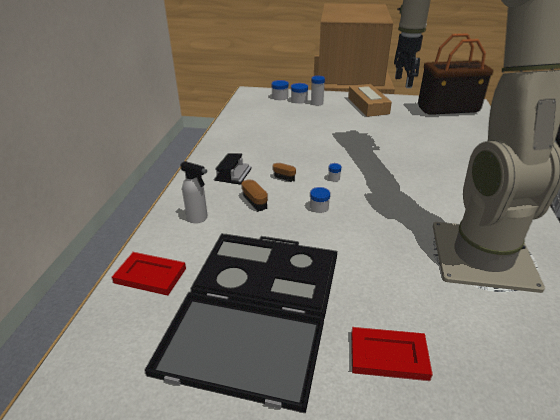

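The scene view shows the jars at (220,217) and (160,219), the brushes at (228,266) and (167,256), and the black case with pocket a (355,243), b (310,214), c (318,247), d (342,211). Red trays at (357,174) and (392,305), and in the side view at (150,272) and (390,352), are look-alikes of insert d. The real d is the black one in the case at (342,211) in scene and (293,290) in side.

```bash
cat > h.py <<'E'
import numpy as np, cv2
from station import *
from scipy.optimize import minimize
def proj(P,k):
    K,d,R,t=[np.array(k[n],float) for n in('K','distortion','R','t')]
    return cv2.projectPoints(np.array(P,float),cv2.Rodrigues(R)[0],t,K,d)[0].reshape(-1,2)
def plane(px,z,k):
    K,d,R,t=[np.array(k[n],float) for n in('K','distortion','R','t')]
    u=cv2.undistortPoints(np.array(px,float).reshape(-1,1,2),K,d).reshape(-1,2)
    r=np.c_[u,np.ones(len(u))]@R; c=-R.T@t
    return (c+r*((z-c[2])/r[:,2])[:,None])[:,:2]
def mask(im,kind):
    h=cv2.cvtColor(im,cv2.COLOR_RGB2HSV);H,S,V=[h[...,i].astype(int) for i in range(3)]
    if kind=='blue': return (H>100)&(H<125)&(S>120)
    if kind=='wood': return (H>5)&(H<22)&(S>100)&(V>60)
    return (S<60)&(V>120)
def blob(im,kind,seed,r=3):
    m=mask(im,kind).astype(np.uint8)
    n,l=cv2.connectedComponents(m,connectivity=4)
    c,w=map(int,seed); p=l[w-r:w+r+1,c-r:c+r+1]; p=p[p>0]
    return l==np.bincount(p).argmax()
def sil(x,L,W,z0,z1):
    # stadium length L, width W, at pose x=(x,y,yaw), hull between z0 and z1
    a=np.linspace(0,2*np.pi,60); r=W/2
    q=np.c_[r*np.cos(a)+np.sign(np.cos(a))*(L/2-r),r*np.sin(a)]
    c,s=np.cos(x[2]),np.sin(x[2]); q=q@np.array([[c,s],[-s,c]])+x[:2]
    return np.r_[np.c_[q,np.full(60,z0)],np.c_[q,np.full(60,z1)]]
def fit(obs,x0,L,W,z0,z1):
    # obs: list of (mask,calib)
    def cost(x):
        e=0
        for m,k in obs:
            h=cv2.convexHull(proj(sil(x,L,W,z0,z1),k).astype(np.float32))
            S=4;ys,xs=np.nonzero(m);o=np.array([xs.min()-25,ys.min()-25]);w=(np.array([xs.max()+26,ys.max()+26])-o)
            g=cv2.resize(m[o[1]:o[1]+w[1],o[0]:o[0]+w[0]].astype(np.uint8),None,fx=S,fy=S,interpolation=cv2.INTER_NEAREST)
            b=np.zeros_like(g);cv2.fillPoly(b,[np.round(((h.reshape(-1,2)-o+.5)*S)).astype(int)],1)
            e+=1-(g&b).sum()/max(1,(g|b).sum())
        return e/len(obs)
    best=None
    for y in ([0] if L==W else np.arange(0,np.pi,np.pi/6)):
        s=np.array([[*x0,y]]*4,float);s[1,0]+=.01;s[2,1]+=.01;s[3,2]+=.2
        r=minimize(cost,s[0],method='Nelder-Mead',options=dict(initial_simplex=s,maxiter=120))
        if best is None or r.fun<best.fun:best=r
    return best
OBJ=dict(jl=('blue',.06,.06,.040,.056),js=('blue',.042,.042,.034,.050),bl=('wood',.12,.046,.028,.05),bs=('wood',.084,.034,.026,.046))
E
cat > m.py <<'E'
from h import *
ims={c:(cv2.imread(f'pics/{c}0.png')[:,:,::-1].copy(),calibration(c)) for c in('scene','side')}
seeds=dict(jl=((220,213),(320,193)),js=((160,215),(335,168)),bl=((228,263),(255,194)),bs=((167,255),(284,171)))
for n,(kind,L,W,z0,z1) in OBJ.items():
    obs=[(blob(ims[c][0],kind,s),ims[c][1]) for c,s in zip(('scene','side'),seeds[n])]
    for o in (obs,obs[:1],obs[1:]):
        ys,xs=np.nonzero(o[0][0]);x0=plane([[xs.mean(),ys.mean()]],z1,o[0][1])[0]
        r=fit(o,x0,L,W,z0,z1);print(n,r.x[:2].round(4),'yaw',np.degrees(r.x[2]).round(1),'miss',round(r.fun,2),len(xs))
ps=dict(a=((355,243),(232,278)),b=((310,214),(301,261)),c=((318,247),(245,251)),d=((342,211),(293,290)))
for n,s in ps.items():
    Q=[]
    for c,p in zip(('scene','side'),s):
        m=blob(ims[c][0],'grey',p);ys,xs=np.nonzero(m);q=plane(np.c_[xs,ys],.016,ims[c][1]);Q.append(q)
    for q in Q+[np.vstack(Q)]:
        rc=cv2.minAreaRect((q*1000).astype(np.float32));print(n,np.round(q.mean(0),3),[np.round(v,1) for v in rc])
E
python3 m.py
```

```text
jl [ 0.443  -0.1476] yaw 18.4 miss 0.14 256
jl [ 0.4414 -0.1462] yaw 16.2 miss 0.13 256
jl [ 0.4425 -0.1509] yaw 24.5 miss 0.14 232
js [ 0.4094 -0.3211] yaw 8.9 miss 0.19 140
js [ 0.4073 -0.3202] yaw 20.5 miss 0.17 140
js [ 0.4113 -0.3247] yaw 5.0 miss 0.19 98
bl [ 0.6441 -0.145 ] yaw 129.3 miss 0.16 763
bl [ 0.6427 -0.1436] yaw 131.6 miss 0.08 763
bl [ 0.6451 -0.1526] yaw 125.8 miss 0.21 355
bs [ 0.5747 -0.2985] yaw 163.3 miss 0.19 320
bs [ 0.5727 -0.2974] yaw 165.8 miss 0.2 320
bs [ 0.5767 -0.3021] yaw -24.2 miss 0.14 208
a [0.618 0.207] [array([617. , 207.2]), array([67. , 66.8]), np.float64(13.7)]
a [0.623 0.199] [array([623.5, 198. ]), array([71. , 61.4]), np.float64(9.5)]
a [0.621 0.203] [array([620.9, 203.3]), array([70.8, 75.1]), np.float64(36.9)]
b [0.459 0.121] [array([460. , 121.5]), array([52., 41.]), np.float64(77.7)]
b [0.465 0.112] [array([465.4, 112.7]), array([53.5, 41. ]), np.float64(9.3)]
b [0.463 0.115] [array([462.1, 116. ]), array([50.2, 58. ]), np.float64(35.8)]
c [0.614 0.11 ] [array([610.4, 110. ]), array([ 58.7, 127.9]), np.float64(86.2)]
c [0.615 0.102] [array([616. , 101.1]), array([ 49.8, 131.5]), np.float64(86.1)]
c [0.615 0.106] [array([614.2, 107.7]), array([ 62.7, 135.9]), np.float64(86.2)]
d [0.467 0.218] [array([465.5, 217.5]), array([45. , 88.8]), np.float64(86.7)]
d [0.471 0.209] [array([471.2, 209.1]), array([39.3, 97. ]), np.float64(86.0)]
d [0.47  0.212] [array([470.4, 214.5]), array([50.5, 98.9]), np.float64(86.7)]
```

```bash
cat > go.py <<'E'
import sys;from h import *
x,y,z,yaw=map(float,sys.argv[1:5]); s=sense();R=np.array(s['tcp_rot'])
c,q=np.cos(np.radians(yaw)),np.sin(np.radians(yaw))
T=np.array([[c,q,0],[q,-c,0],[0,0,-1]])
w=np.degrees(cv2.Rodrigues(R.T@T)[0].ravel()); d=R.T@(np.array([x,y,z])-s['tcp_pos'])*1000
print('turn',w.round(1),'shift',d.round(1),'t',round(s['time_s'],2),'tcp',np.round(s['tcp_pos'],4),'gap',round(s['finger_gap'],4),'F',np.round(s['force'],1),'g',round(s['grasp_force'],1))
E
python3 - <<'E'
from h import *
k=calibration('scene');print(plane([[281,330],[165,330],[143,300],[240,265]],0,k).round(3), plane([[165,305]],.05,k).round(3))
k=calibration('side');print(plane([[196,218],[230,180]],0,k).round(3))
E
python3 go.py .4094 -.321 .20 52
```

```text
[[ 0.842 -0.048]
 [ 0.787 -0.299]
 [ 0.688 -0.353]
 [ 0.619 -0.112]] [[ 0.76  -0.291]]
[[ 0.797 -0.037]
 [ 0.753 -0.259]]
turn [  0.    0.  -32.8] shift [ 280.7 -187.    48.3] t 0.9 tcp [ 0.206  -0.5901  0.2483] gap 0.0853 F [-0.3  0.6  0.7] g 0.0
```

```bash
python3 -m jog '[[0,0,-32.8,280,-187,48,85],[0,0,-32.8,280,-187,48,85],[0,0,-32.8,280,-187,48,85],[0,0,-32.8,280,-187,48,85],[0,0,-32.8,280,-187,48,85]]' 40; python3 go.py .4094 -.321 .20 52
```

```text
time_s: 1.4
tcp_pos: [0.3559, -0.3909, 0.2131]
tcp_rot: [[0.612, 0.791, 0.0], [0.791, -0.612, -0.001], [-0.0, 0.001, -1.0]]
force: [1.2, -0.8, 0.0]
finger_gap: 0.0856
grasp_force: 0.0
turn [0.  0.  0.3] shift [88.  -0.4 13. ] t 1.4 tcp [ 0.3559 -0.3909  0.2131] gap 0.0856 F [ 1.2 -0.8  0. ] g 0.0
```

```bash
python3 - <<'E'
from h import *
c=grab_frame('wrist');k=calibration('wrist');cv2.imwrite('pics/w0.png',c[:,:,::-1])
print((-np.array(k['R']).T@np.array(k['t'])).round(3),np.array(k['R'])[2].round(2))
E
```

```text
[ 0.402 -0.331  0.338] [-0.16 -0.21 -0.97]
```

View pics/w0.png

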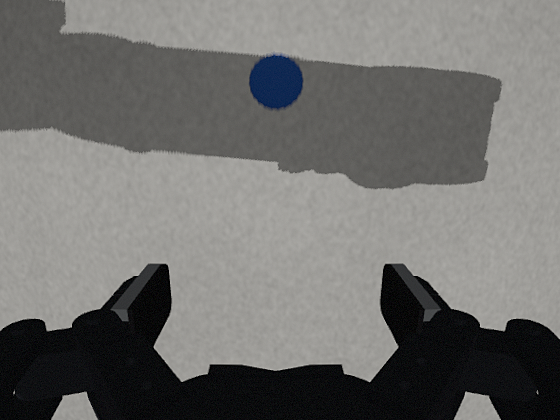

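The wrist view shows the small jar's blue lid at (276,82), ahead of the open fingers. I'll add a wrist measurement to the helpers.

```bash
cat > wm.py <<'E'
import sys;from h import *
n=sys.argv[1];kind,L,W,z0,z1=OBJ[n]
k=calibration('wrist');im=grab_frame('wrist')
m=mask(im,kind).astype(np.uint8);N,l,st,ce=cv2.connectedComponentsWithStats(m)
i=1+st[1:,4].argmax();m=l==i
r=fit([(m,k)],plane([ce[i]],z1,k)[0],L,W,z0,z1);print(n,r.x[:2].round(4),'yaw',np.degrees(r.x[2]).round(1),'miss',round(r.fun,3),st[i].tolist())
E
python3 wm.py js; python3 go.py .4094 -.321 .1 52
```

```text
js [ 0.4097 -0.3206] yaw 3.3 miss 0.054 [250, 69, 54, 56, 2269]
turn [-0.  -0.1  0.6] shift [ 8.170e+01 -1.000e-01  1.129e+02] t 1.5 tcp [ 0.3597 -0.3862  0.2127] gap 0.0854 F [-0.1  0.5  0.6] g 0.0
```

```bash
python3 -m jog '[[0,0,0.6,82,0,60,85],[0,0,0.6,82,0,90,85],[0,0,0.6,82,0,110,85],[0,0,0.6,82,0,113,85],[0,0,0.6,82,0,113,85]]'; python3 go.py .4097 -.3206 .038 52
```

```text
time_s: 2.0
tcp_pos: [0.4049, -0.3284, 0.1002]
tcp_rot: [[0.623, 0.782, -0.001], [0.782, -0.623, 0.001], [-0.0, -0.001, -1.0]]
force: [0.5, -1.3, 0.8]
finger_gap: 0.085
grasp_force: 0.0
turn [-0.1  0.  -0.6] shift [ 9.1 -1.  62.2] t 2.0 tcp [ 0.4049 -0.3284  0.1002] gap 0.085 F [ 0.5 -1.3  0.8] g 0.0
```

```bash
python3 -m jog '[[0,0,0,0,0,0,85],[0,0,0,0,0,0,85]]' >/dev/null; python3 go.py .4097 -.3206 .038 52
```

```text
turn [ 0.2  0.  -0.7] shift [ 9.6 -2.8 64.1] t 2.2 tcp [ 0.4058 -0.3296  0.1021] gap 0.0852 F [0.4 1.  0. ] g 0.0
```

```bash
python3 -m jog '[[0,0,0,9,-2,10,75],[0,0,0,9,-2,30,75],[0,0,0,9,-2,50,75],[0,0,0,9,-2,63,75],[0,0,0,9,-2,63,75]]' >/dev/null; python3 go.py .4097 -.3206 .038 52
```

```text
turn [-0.2 -0.  -0.6] shift [-0.8  2.  -2.5] t 2.7 tcp [ 0.4087 -0.3187  0.0355] gap 0.0751 F [-0.8 -0.   0.2] g 0.0
```

```bash
python3 -m jog '[[0,0,0,0,0,0,38],[0,0,0,0,0,0,38],[0,0,0,0,0,0,38],[0,0,0,0,0,0,38],[0,0,0,0,0,0,38]]' 40;  python3 go.py .4097 -.3206 .038 52
```

```text
time_s: 3.2
tcp_pos: [0.4102, -0.32, 0.0382]
tcp_rot: [[0.623, 0.782, 0.001], [0.782, -0.623, -0.001], [-0.0, 0.002, -1.0]]
force: [0.1, -0.1, 6.5]
finger_gap: 0.0405
grasp_force: 39.6
turn [ 0.1  0.  -0.6] shift [-0.7 -0.   0.2] t 3.2 tcp [ 0.4102 -0.32    0.0382] gap 0.0405 F [ 0.1 -0.1  6.5] g 39.6
```

```bash
python3 -m jog '[[0,0,0,0,0,-10,38],[0,0,0,0,0,-40,38],[0,0,0,0,0,-70,38],[0,0,0,0,0,-90,38],[0,0,0,0,0,-90,38]]' 40;  python3 go.py .4638 .1176 .130 86
python3 - <<'E'
from h import *
cv2.imwrite('pics/w1.png',grab_frame('wrist')[:,:,::-1])
E
```

```text
time_s: 3.7
tcp_pos: [0.411, -0.3206, 0.1307]
tcp_rot: [[0.623, 0.782, 0.004], [0.782, -0.623, -0.004], [-0.0, 0.006, -1.0]]
force: [0.3, -0.1, -1.1]
finger_gap: 0.0404
grasp_force: 40.8
turn [  0.3   0.1 -34.6] shift [ 375.6 -231.9   -0.7] t 3.7 tcp [ 0.411  -0.3206  0.1307] gap 0.0404 F [ 0.3 -0.1 -1.1] g 40.8
```

View pics/w1.png

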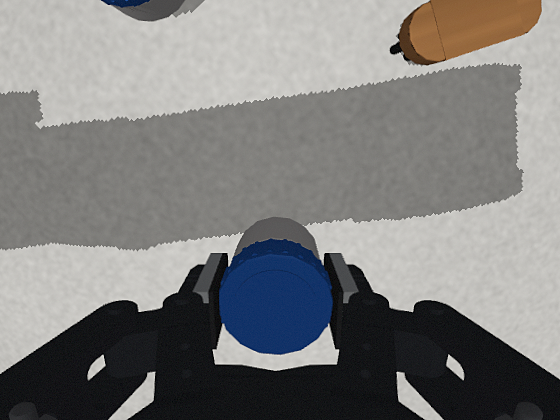

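The small jar is held upright, its lid between the pads at (276,298).

```bash
python3 -m jog '[[0,0,-7,20,-13,-20,38],[0,0,-14,60,-37,-20,38],[0,0,-21,100,-62,-20,38],[0,0,-28,140,-86,-20,38],[0,0,-34.6,180,-111,-20,38]]' >/dev/null;  python3 go.py .4638 .1176 .150 86
```

```text
turn [-0.1 -0.   0.3] shift [226.9  15.1  -3.8] t 4.25 tcp [ 0.4341 -0.1078  0.1462] gap 0.0405 F [ 0.5 -0.3 -1. ] g 40.9
```

```bash
python3 -m jog '[[0,0,0,45,3,0,38],[0,0,0,90,6,0,38],[0,0,0,135,9,0,38],[0,0,0,180,12,0,38],[0,0,0,210,14,0,38]]' >/dev/null;  python3 -m jog '[[0,0,0,5,0,0,38],[0,0,0,5,0,0,38],[0,0,0,5,0,0,38]]' >/dev/null; python3 go.py .4638 .1176 .150 86
python3 - <<'E'
from h import *
im=grab_frame('wrist');k=calibration('wrist');cv2.imwrite('pics/w2.png',im[:,:,::-1])
E
```

```text
turn [-0.1  0.  -0. ] shift [15.1 -0.6 -3.7] t 5.05 tcp [0.4633 0.1025 0.1463] gap 0.041 F [ 0.6 -0.2 -0.9] g 40.9
```

View pics/w2.png

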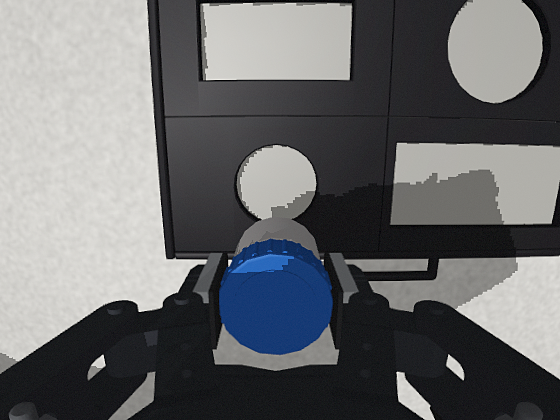

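Pocket b, the small round one, is at (276,184), straight ahead of the jar. d, a and c are also visible. I'll check their positions by wrist view.

```bash
python3 - <<'E'
from h import *
k=calibration('wrist')
print(plane([[236,184],[317,184],[276,145]],.026,k).round(4))
for a,b in [((0.4638,.1176),29),((.620,.2032),38)]:
    q=proj(np.c_[[[a[0]+b/1000*np.cos(t),a[1]+b/1000*np.sin(t),.026] for t in np.arange(0,6.28,.785)]],k);print(q.round().tolist())
print('d corners', plane([[200,6],[354,4],[352,80],[203,80]],.018,k).round(4))
E
python3 go.py .4638 .1176 .058 86
```

```text
[[0.4367 0.1222]
 [0.4932 0.1181]
 [0.4665 0.1471]]
[[316.0, 185.0], [303.0, 156.0], [272.0, 146.0], [243.0, 161.0], [234.0, 191.0], [249.0, 218.0], [278.0, 227.0], [306.0, 214.0]]
[[549.0, 47.0], [536.0, 6.0], [500.0, -12.0], [461.0, 6.0], [445.0, 49.0], [460.0, 90.0], [497.0, 105.0], [533.0, 88.0]]
d corners [[0.4232 0.2413]
 [0.5241 0.2353]
 [0.5211 0.1868]
 [0.4202 0.194 ]]
turn [-0.   0.  -0.1] shift [15.4 -0.7 88.5] t 5.1 tcp [0.4635 0.1023 0.1465] gap 0.0401 F [ 0.4  0.4 -1.1] g 40.9
```

```bash
python3 -m jog '[[0,0,0,15,-1,0,38],[0,0,0,15,-1,30,38],[0,0,0,15,-1,60,38],[0,0,0,15,-1,80,38],[0,0,0,15,-1,87,38]]' >/dev/null;  python3 -m jog '[[0,0,0,0,0,0,38],[0,0,0,0,0,1,38],[0,0,0,0,0,2,38],[0,0,0,0,0,3,38]]'; python3 go.py .4638 .1176 .054 86
```

```text
time_s: 6.0
tcp_pos: [0.4644, 0.1188, 0.0578]
tcp_rot: [[0.069, 0.998, 0.002], [0.998, -0.069, -0.0], [-0.0, 0.002, -1.0]]
force: [-0.1, -0.4, -1.3]
finger_gap: 0.0407
grasp_force: 40.9
turn [0.1 0.  0. ] shift [-1.3 -0.5  3.8] t 6.0 tcp [0.4644 0.1188 0.0578] gap 0.0407 F [-0.1 -0.4 -1.3] g 40.9
```

```bash
python3 -m jog '[[0,0,0,0,0,1,38],[0,0,0,0,0,2,38],[0,0,0,0,0,3,38]]'|grep -E 'tcp_pos|force'; python3 -m jog '[[0,0,0,0,0,0.5,38],[0,0,0,0,0,1,38]]'|grep -E 'tcp_pos|force'
```

```text
tcp_pos: [0.4639, 0.1189, 0.0541]
force: [-1.6, -1.1, 10.1]
grasp_force: 41.8
tcp_pos: [0.4641, 0.1191, 0.054]
force: [-7.1, -2.5, 20.1]
grasp_force: 42.5
```

```bash
python3 -m jog '[[0,0,0,0,0,-0.8,38],[0,0,0,0,0,-0.8,46],[0,0,0,0,0,-0.8,60],[0,0,0,0,0,-0.8,65],[0,0,0,0,0,-0.8,65]]'|grep -E 'tcp_pos|force|gap'; python3 -m jog '[[0,0,0,0,0,-15,65],[0,0,0,0,0,-40,65],[0,0,0,0,0,-70,65],[0,0,0,0,0,-100,65],[0,0,0,0,0,-120,85]]'|grep -E 'tcp_pos|force'; python3 go.py .443 -.1476 .18 60
```

```text
tcp_pos: [0.4637, 0.1189, 0.0537]
force: [-0.2, -0.4, -1.0]
finger_gap: 0.0651
grasp_force: 0.0
tcp_pos: [0.4642, 0.1195, 0.1769]
force: [1.1, 0.1, 0.3]
grasp_force: 0.0
turn [ 0.1 -0.1 26.1] shift [-267.9   -2.9   -3.2] t 7.5 tcp [0.4642 0.1195 0.1769] gap 0.077 F [1.1 0.1 0.3] g 0.0
```

```bash
python3 -m jog '[[0,0,0,-50,0,-5,85],[0,0,0,-100,0,-5,85],[0,0,0,-150,0,-5,85],[0,0,0,-200,0,-5,85],[0,0,0,-250,0,-5,85]]' >/dev/null;python3 -m jog '[[0,0,0,-50,0,0,85],[0,0,0,-90,0,0,85],[0,0,0,-90,0,0,85],[0,0,0,-90,0,0,85]]' >/dev/null; python3 wm.py jl; python3 go.py .443 -.1476 .10 86
```

```text
jl [ 0.4429 -0.1471] yaw 7.5 miss 0.039 [229, 57, 88, 91, 6185]
turn [ 0.  -0.   0.1] shift [71.4 -2.6 79.6] t 8.45 tcp [ 0.4406 -0.2191  0.1795] gap 0.0852 F [0.  0.1 0.2] g 0.0
```

```bash
python3 -m jog '[[0,0,0,40,-2,20,85],[0,0,0,72,-2.5,50,85],[0,0,0,72,-2.5,80,85],[0,0,0,72,-2.5,80,85],[0,0,0,72,-2.5,80,85]]' >/dev/null; python3 go.py .4429 -.1471 .044 86
```

```text
turn [-0.  -0.   0.1] shift [ 0.2 -0.1 55.7] t 8.95 tcp [ 0.443  -0.1473  0.0997] gap 0.0852 F [ 0.5 -0.6  0.8] g 0.0
```

```bash
python3 -m jog '[[0,0,0,0,0,20,85],[0,0,0,0,0,40,85],[0,0,0,0,0,55,85],[0,0,0,0,0,55,85],[0,0,0,0,0,55,56]]' >/dev/null; python3 -m jog '[[0,0,0,0,0,0,56],[0,0,0,0,0,0,56],[0,0,0,0,0,0,56],[0,0,0,0,0,0,56]]' 50;python3 -m jog '[[0,0,0,0,0,-10,56],[0,0,0,0,0,-40,56],[0,0,0,0,0,-70,56],[0,0,0,0,0,-100,56],[0,0,0,0,0,-110,56]]' | grep -E 'tcp_pos|force|gap'; python3 go.py .62 .2032 .15 86
python3 - <<'E'
from h import *
im=grab_frame('wrist');cv2.imwrite('pics/w3.png',im[:,:,::-1])
E
```

```text
time_s: 9.85
tcp_pos: [0.4438, -0.1485, 0.0459]
tcp_rot: [[0.07, 0.998, 0.002], [0.998, -0.07, -0.002], [-0.001, 0.002, -1.0]]
force: [-3.4, 0.1, 12.7]
finger_gap: 0.0582
grasp_force: 51.0
tcp_pos: [0.4444, -0.1483, 0.1577]
force: [0.6, -0.4, -1.9]
finger_gap: 0.0579
grasp_force: 54.3
turn [0.3 0.1 0.1] shift [362.8 151.    7.8] t 10.35 tcp [ 0.4444 -0.1483  0.1577] gap 0.0579 F [ 0.6 -0.4 -1.9] g 54.3
```

View pics/w3.png

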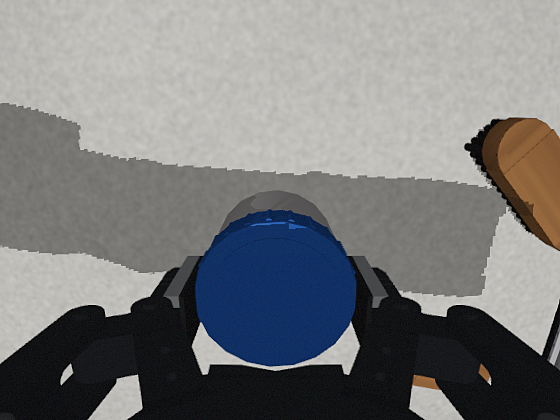

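The large jar is held upright; its lid is at (276,290).

```bash
python3 -m jog '[[0,0,0,20,8,0,56],[0,0,0,60,25,0,56],[0,0,0,100,42,0,56],[0,0,0,140,58,0,56],[0,0,0,180,75,0,56]]' >/dev/null; python3 -m jog '[[0,0,0,42,17,0,56],[0,0,0,84,35,0,56],[0,0,0,125,52,0,56],[0,0,0,160,66,0,56],[0,0,0,180,75,0,56]]' >/dev/null;  python3 -m jog '[[0,0,0,0,0,0,56],[0,0,0,0,0,0,56]]' >/dev/null;python3 go.py .62 .2032 .065 86
```

```text
turn [-0.1  0.   0.1] shift [ 2.6  3.3 87.4] t 11.6 tcp [0.6167 0.2009 0.1524] gap 0.0581 F [ 0.2 -0.9 -2.2] g 54.3
```

```bash
python3 -m jog '[[0,0,0,2.6,3.3,10,56],[0,0,0,2.6,3.3,35,56],[0,0,0,2.6,3.3,60,56],[0,0,0,2.6,3.3,80,56],[0,0,0,2.6,3.3,86,56]]' >/dev/null; python3 -m jog '[[0,0,0,0,0,0,56],[0,0,0,0,0,0.7,56],[0,0,0,0,0,1.4,56],[0,0,0,0,0,2,56]]'|grep -E 'tcp_pos|force';python3 go.py .62 .2032 .061 86
```

```text
tcp_pos: [0.6212, 0.2032, 0.0667]
force: [0.7, 0.3, -1.5]
grasp_force: 54.3
turn [ 0.1 -0.   0. ] shift [-0.1 -1.2  5.7] t 12.5 tcp [0.6212 0.2032 0.0667] gap 0.0585 F [ 0.7  0.3 -1.5] g 54.3
```

```bash
python3 -m jog '[[0,0,0,0,0,1,56],[0,0,0,0,0,2,56],[0,0,0,0,0,3,56],[0,0,0,0,0,3.5,56]]'|grep -E 'tcp_pos|force';python3 -m jog '[[0,0,0,0,0,0.5,56],[0,0,0,0,0,1,56]]'|grep -E 'tcp_pos|force'
```

```text
tcp_pos: [0.6207, 0.2031, 0.0622]
force: [-2.0, -0.3, 2.7]
grasp_force: 54.8
tcp_pos: [0.6207, 0.2032, 0.0621]
force: [-6.6, -2.3, 10.4]
grasp_force: 55.3
```

```bash
python3 -m jog '[[0,0,0,0,0,-0.4,60],[0,0,0,0,0,-0.4,68],[0,0,0,0,0,-0.4,80],[0,0,0,0,0,-0.4,82],[0,0,0,0,0,-0.4,82]]'|grep -E 'tcp_pos|force|gap'; python3 -m jog '[[0,0,0,0,0,-15,82],[0,0,0,0,0,-40,82],[0,0,0,0,0,-70,82],[0,0,0,0,0,-100,82],[0,0,0,0,0,-120,85]]'|grep -E 'tcp_pos|force'; python3 go.py .69 -.2 .20 130
```

```text
tcp_pos: [0.6208, 0.2031, 0.0617]
force: [-0.6, -0.5, -0.3]
finger_gap: 0.0821
grasp_force: 0.0
tcp_pos: [0.6213, 0.2037, 0.1855]
force: [-0.2, -0.0, -0.1]
grasp_force: 0.0
turn [  0.2  -0.  -43.9] shift [-398.    96.4  -14.7] t 14.1 tcp [0.6213 0.2037 0.1855] gap 0.0849 F [-0.2 -0.  -0.1] g 0.0
```

```bash
python3 -m jog '[[0,0,-8,-48,10,-20,85],[0,0,-16,-96,10,-20,85],[0,0,-24,-144,10,-20,85],[0,0,-32,-192,15,-15,85],[0,0,-40,-240,20,-15,85]]' >/dev/null; python3 go.py .69 -.2 .20 130
```

```text
turn [ 0.   0.1 -3.6] shift [-168.4  -41.8   -2.1] t 14.6 tcp [ 0.6237 -0.0396  0.1977] gap 0.0849 F [ 0.1 -0.5 -0.1] g 0.0
```

```bash
python3 -m jog '[[0,0,-3.6,-40,-10,-2,85],[0,0,-3.6,-85,-21,-2,85],[0,0,-3.6,-125,-31,-2,85],[0,0,-3.6,-166,-41,-2,85],[0,0,-3.6,-166,-41,-2,85]]' >/dev/null; python3 -m jog '[[0,0,0,0,0,0,85],[0,0,0,0,0,0,85]]'>/dev/null; python3 wm.py bl; python3 go.py .644 -.145 .10 130
```

```text
bl [ 0.6441 -0.1456] yaw 130.0 miss 0.032 [240, 30, 63, 161, 8989]
turn [ 0.   0.  -0.2] shift [66.4 -3.  99.7] t 15.35 tcp [ 0.6887 -0.1942  0.1997] gap 0.085 F [-0.3  0.2  0.1] g 0.0
```

```bash
python3 -m jog '[[0,0,0,40,-3,20,75],[0,0,0,66.5,-2.5,60,75],[0,0,0,66.5,-2.5,100,75],[0,0,0,66.5,-2.5,100,75],[0,0,0,66.5,-2.5,100,75]]' >/dev/null; python3 go.py .6441 -.1456 .036 130
```

```text
turn [ 0.   0.  -0.3] shift [ 0.7  0.  63.9] t 15.85 tcp [ 0.6445 -0.1462  0.0999] gap 0.0749 F [ 0.8 -0.1  0.6] g 0.0
```

```bash
python3 -m jog '[[0,0,0,0.5,0,25,75],[0,0,0,0.5,0,50,75],[0,0,0,0.5,0,63,75],[0,0,0,0.5,0,63.5,75],[0,0,0,0.5,0,63.5,43]]' >/dev/null; python3 -m jog '[[0,0,0,0,0,0,43],[0,0,0,0,0,0,43],[0,0,0,0,0,0,43],[0,0,0,0,0,0,43]]' 40;python3 -m jog '[[0,0,0,0,0,-10,43],[0,0,0,0,0,-40,43],[0,0,0,0,0,-70,43],[0,0,0,0,0,-100,43],[0,0,0,0,0,-110,43]]' | grep -E 'tcp_pos|force|gap'; python3 go.py .6135 .1074 .15 176
python3 - <<'E'
from h import *
im=grab_frame('wrist');cv2.imwrite('pics/w4.png',im[:,:,::-1])
E
```

```text
time_s: 16.75
tcp_pos: [0.6452, -0.1461, 0.0373]
tcp_rot: [[-0.638, 0.77, 0.003], [0.77, 0.638, -0.001], [-0.002, 0.002, -1.0]]
force: [-0.2, -0.0, 6.5]
finger_gap: 0.0448
grasp_force: 42.6
tcp_pos: [0.6454, -0.1459, 0.1494]
force: [0.3, -0.3, -1.4]
finger_gap: 0.0451
grasp_force: 41.7
turn [  0.1   0.3 -46.4] shift [215.4 137.1  -1. ] t 17.25 tcp [ 0.6454 -0.1459  0.1494] gap 0.0451 F [ 0.3 -0.3 -1.4] g 41.7
```

View pics/w4.png

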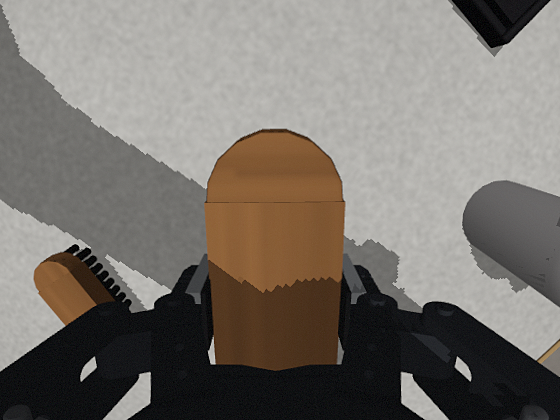

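The large brush is held straight along the tool, centred at (276,240). The sprayer at (510,220) is clear of the path.

```bash
python3 -m jog '[[0,0,-5,15,10,-8,43],[0,0,-13,47,30,-8,43],[0,0,-21,79,50,-8,43],[0,0,-29,111,70,-8,43],[0,0,-37,143,91,-8,43]]' >/dev/null; python3 go.py .6135 .1074 .15 176
```

```text
turn [-0.  -0.1 -9. ] shift [27.  80.2  1.9] t 17.8 tcp [0.6217 0.0232 0.1519] gap 0.0459 F [ 0.6  0.1 -2. ] g 41.5
```

```bash
python3 -m jog '[[0,0,-5,10,30,0,43],[0,0,-9,20,60,0,43],[0,0,-9,27,80,0,43],[0,0,-9,27,80,0,43],[0,0,-9,27,80,0,43]]' >/dev/null; python3 go.py .6135 .1074 .056 176
```

```text
turn [-0.  -0.1 -0.3] shift [ 1.   1.2 96.2] t 18.3 tcp [0.6145 0.1062 0.1521] gap 0.0453 F [-0.3  0.6 -1.5] g 41.6
```

```bash
python3 -m jog '[[0,0,0,1,1.2,20,43],[0,0,0,1,1.2,50,43],[0,0,0,1,1.2,80,43],[0,0,0,1,1.2,92,43],[0,0,0,1,1.2,96,43]]' >/dev/null; python3 -m jog '[[0,0,0,0,0,0,43],[0,0,0,0,0,0.7,43],[0,0,0,0,0,1.4,43],[0,0,0,0,0,2,43]]'|grep -E 'tcp_pos|force';python3 go.py .6135 .1074 .053 176
```

```text
tcp_pos: [0.6146, 0.1075, 0.056]
force: [0.0, -1.1, -1.4]
grasp_force: 41.5
turn [ 0.   0.1 -0.4] shift [ 1.1 -0.2  3. ] t 19.2 tcp [0.6146 0.1075 0.056 ] gap 0.0456 F [ 0.  -1.1 -1.4] g 41.5
```

```bash
python3 -m jog '[[0,0,0,0,0,1,43],[0,0,0,0,0,2,43],[0,0,0,0,0,2.5,43],[0,0,0,0,0,3,43]]'|grep -E 'tcp_pos|force';python3 -m jog '[[0,0,0,0,0,0.5,43],[0,0,0,0,0,1,43]]'|grep -E 'tcp_pos|force'
```

```text
tcp_pos: [0.6142, 0.1075, 0.0533]
force: [-6.8, -3.9, 14.1]
grasp_force: 43.5
tcp_pos: [0.6142, 0.1075, 0.0533]
force: [-11.6, -4.3, 24.9]
grasp_force: 44.8
```

```bash
python3 -m jog '[[0,0,0,0,0,-0.8,43],[0,0,0,0,0,-0.8,48],[0,0,0,0,0,-0.8,56],[0,0,0,0,0,-0.8,64],[0,0,0,0,0,-0.8,64]]'|grep -E 'tcp_pos|force|gap'; python3 -m jog '[[0,0,0,0,0,-15,64],[0,0,0,0,0,-40,64],[0,0,0,0,0,-70,64],[0,0,0,0,0,-110,64],[0,0,0,0,0,-150,70]]'|grep -E 'tcp_pos|force'; python3 go.py .64 -.318 .20 164
```

```text
tcp_pos: [0.6141, 0.1075, 0.0519]
force: [-0.7, -0.3, 0.0]
finger_gap: 0.064
grasp_force: 0.0
tcp_pos: [0.6138, 0.1077, 0.2045]
force: [1.6, 0.3, 0.5]
grasp_force: 0.0
turn [ 0.   0.  11.7] shift [ -58.3 -422.6    4.4] t 20.8 tcp [0.6138 0.1077 0.2045] gap 0.0701 F [1.6 0.3 0.5] g 0.0
```

```bash
python3 -m jog '[[0,0,3,-7,-48,0,70],[0,0,6,-14,-96,0,70],[0,0,12,-21,-144,0,70],[0,0,12,-28,-192,0,70],[0,0,12,-35,-240,0,70]]' >/dev/null; python3 -m jog '[[0,0,0,-10,-47,2,70],[0,0,0,-20,-94,2,70],[0,0,0,-29,-140,2,70],[0,0,0,-37,-175,2,70],[0,0,0,-37,-175,2,70]]' >/dev/null; python3 -m jog '[[0,0,0,0,0,0,70],[0,0,0,0,0,0,70]]'>/dev/null; python3 wm.py bs; python3 go.py .575 -.2985 .10 163
```

```text
bs [ 0.5764 -0.2974] yaw 161.7 miss 0.048 [255, 88, 46, 107, 4178]
turn [0.  0.  0.8] shift [ 4.440e+01 -1.000e-01  1.008e+02] t 22.05 tcp [ 0.6176 -0.3109  0.2008] gap 0.0703 F [ 0.4  0.8 -0.4] g 0.0
```

```bash
python3 go.py .5762 -.2976 .10 162;python3 -m jog '[[0,0,1.8,30,0,30,65],[0,0,1.8,43,-0.5,65,65],[0,0,1.8,43,-0.5,101,65],[0,0,1.8,43,-0.5,101,65],[0,0,1.8,43,-0.5,101,65]]' >/dev/null; python3 go.py .5762 -.2976 .034 162
```

```text
turn [0.  0.  1.8] shift [ 43.5   1.1 100.8] t 22.05 tcp [ 0.6176 -0.3109  0.2008] gap 0.0703 F [ 0.4  0.8 -0.4] g 0.0
turn [ 0.   0.  -0.1] shift [ 0.8  2.4 66.1] t 22.55 tcp [ 0.5762 -0.3002  0.1001] gap 0.0649 F [ 0.5 -0.8  1.2] g 0.0
```

```bash
python3 -m jog '[[0,0,0,0.8,2.2,25,65],[0,0,0,0.8,2.2,50,65],[0,0,0,0.8,2.2,65,65],[0,0,0,0.8,2.2,65.5,65],[0,0,0,0.8,2.2,65.5,31]]' >/dev/null; python3 -m jog '[[0,0,0,0,0,0,31],[0,0,0,0,0,0,31],[0,0,0,0,0,0,31],[0,0,0,0,0,0,31]]' 35;python3 -m jog '[[0,0,0,0,0,-10,31],[0,0,0,0,0,-40,31],[0,0,0,0,0,-70,31],[0,0,0,0,0,-100,31],[0,0,0,0,0,-120,31]]' | grep -E 'tcp_pos|force|gap'; python3 go.py .4703 .2134 .15 176
python3 - <<'E'
from h import *
im=grab_frame('wrist');cv2.imwrite('pics/w5.png',im[:,:,::-1])
E
```

```text
time_s: 23.45
tcp_pos: [0.5766, -0.299, 0.0354]
tcp_rot: [[-0.95, 0.312, 0.002], [0.312, 0.95, -0.001], [-0.003, -0.0, -1.0]]
force: [-0.3, 1.6, 7.3]
finger_gap: 0.0335
grasp_force: 35.6
tcp_pos: [0.5761, -0.2989, 0.1568]
force: [0.1, 0.0, -1.3]
finger_gap: 0.0337
grasp_force: 35.2
turn [ -0.    0.1 -14.2] shift [260.2 453.9   5.9] t 23.95 tcp [ 0.5761 -0.2989  0.1568] gap 0.0337 F [ 0.1  0.  -1.3] g 35.2
```

View pics/w5.png

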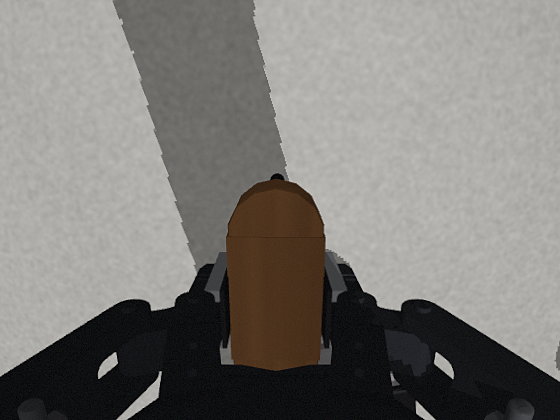

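The small brush is held along the tool at (276,275).

```bash
python3 -m jog '[[0,0,-3,10,17,0,31],[0,0,-6,31,54,0,31],[0,0,-10,52,90,0,31],[0,0,-14,73,127,0,31],[0,0,-14,94,164,0,31]]' >/dev/null; python3 go.py .4703 .2134 .155 176
```

```text
turn [-0. -0. -0.] shift [ 88.9 320.2  -1.5] t 24.5 tcp [ 0.5365 -0.1122  0.1537] gap 0.0335 F [ 0.7  0.4 -1. ] g 35.2
```

```bash
python3 -m jog '[[0,0,0,11,42,0,31],[0,0,0,22,82,0,31],[0,0,0,33,122,0,31],[0,0,0,44,162,0,31],[0,0,0,55,202,0,31]]' >/dev/null; python3 -m jog '[[0,0,0,11,40,0,31],[0,0,0,22,80,0,31],[0,0,0,30,105,0,31],[0,0,0,32,112,0,31],[0,0,0,32,112,0,31]]' >/dev/null; python3 go.py .4703 .2134 .055 176
```

```text
turn [-0.  0. -0.] shift [ 3.1  6.6 98.7] t 25.5 tcp [0.4729 0.2066 0.1537] gap 0.0334 F [-0.2  0.6 -1.1] g 35.2
```

```bash
python3 -m jog '[[0,0,0,3,6.4,10,31],[0,0,0,3,6.4,40,31],[0,0,0,3,6.4,70,31],[0,0,0,3,6.4,90,31],[0,0,0,3,6.4,97,31]]' >/dev/null; python3 -m jog '[[0,0,0,0,0,0,31],[0,0,0,0,0,0.7,31],[0,0,0,0,0,1.4,31],[0,0,0,0,0,2,31]]'|grep -E 'tcp_pos|force';python3 go.py .4703 .2134 .051 176
```

```text
tcp_pos: [0.4713, 0.2124, 0.0552]
force: [0.1, -0.3, -1.6]
grasp_force: 35.2
turn [ 0.   0.1 -0.2] shift [1.1 0.9 4.2] t 26.4 tcp [0.4713 0.2124 0.0552] gap 0.0334 F [ 0.1 -0.3 -1.6] g 35.2
```

```bash
python3 -m jog '[[0,0,0,0.5,0.5,1,31],[0,0,0,0.5,0.5,2,31],[0,0,0,0.5,0.5,3,31],[0,0,0,0.5,0.5,3.5,31]]'|grep -E 'tcp_pos|force';python3 -m jog '[[0,0,0,0,0,0.5,31],[0,0,0,0,0,1,31]]'|grep -E 'tcp_pos|force'
```

```text
tcp_pos: [0.4703, 0.213, 0.0513]
force: [-2.4, -2.3, 10.1]
grasp_force: 36.4
tcp_pos: [0.4704, 0.2131, 0.0512]
force: [-9.5, -5.1, 24.5]
grasp_force: 38.0
```

```bash
python3 -m jog '[[0,0,0,0,0,-0.8,31],[0,0,0,0,0,-0.8,36],[0,0,0,0,0,-0.8,44],[0,0,0,0,0,-0.8,54],[0,0,0,0,0,-0.8,54]]'|grep -E 'tcp_pos|force|gap'; python3 -m jog '[[0,0,0,0,0,-15,54],[0,0,0,0,0,-40,54],[0,0,0,0,0,-80,54],[0,0,0,0,0,-120,54],[0,0,0,0,0,-160,54]]'|grep -E 'tcp_pos|force'; python3 -m jog '[[0,0,0,0,-48,0,54],[0,0,0,0,-96,0,54],[0,0,0,0,-144,0,54],[0,0,0,0,-192,0,54],[0,0,0,0,-240,0,54]]'|grep -E 'tcp_pos|time'
python3 -m jog '[[0,0,0,0,-48,0,54],[0,0,0,0,-90,0,54],[0,0,0,0,-90,0,54],[0,0,0,0,-90,0,54]]'|grep -E 'tcp_pos|time'
python3 - <<'E'
from h import *
a=grab_frame('scene')[150:340,130:490];b=grab_frame('side')[140:400,110:450]
a=cv2.resize(a,(756,400),interpolation=cv2.INTER_CUBIC)
b=cv2.resize(b,(765,585),interpolation=cv2.INTER_CUBIC)
cv2.imwrite('pics/f1.png',a[:,:,::-1]);cv2.imwrite('pics/f2.png',b[:,:,::-1])
E
```

```text
tcp_pos: [0.4703, 0.2129, 0.0507]
force: [0.1, 0.4, 0.8]
finger_gap: 0.0542
grasp_force: 0.0
tcp_pos: [0.4698, 0.2133, 0.2133]
force: [0.9, -1.3, -0.8]
grasp_force: 0.0
time_s: 28.5
tcp_pos: [0.4525, -0.028, 0.2119]
time_s: 28.9
tcp_pos: [0.4464, -0.1164, 0.2115]
```

View pics/f1.png

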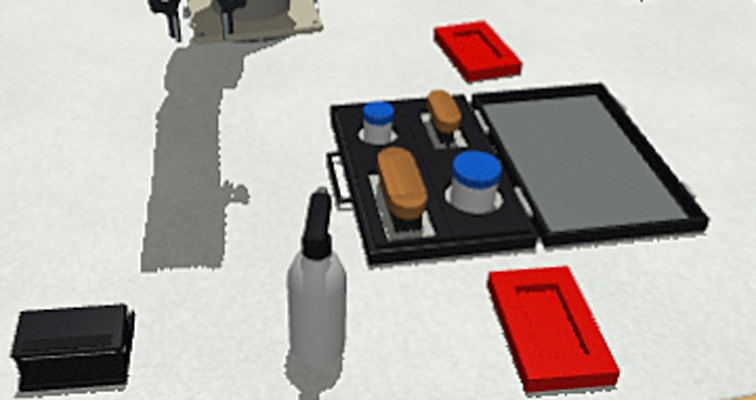

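View pics/f2.png

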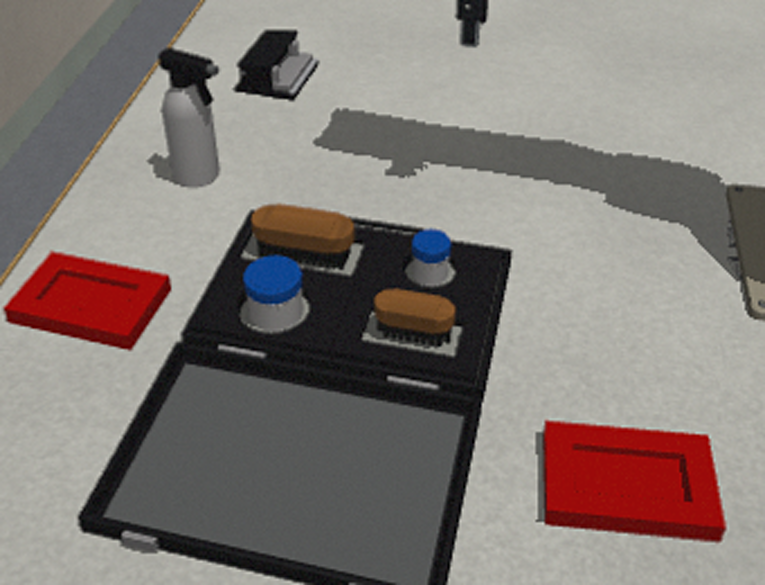

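All four items sit flat and upright in their own pockets. In the side crop the large brush is at (305,235), the small jar at (430,255), the large jar at (272,290) and the small brush at (414,315). The sprayer and punch have not moved.

```bash
python3 -c "
from station import *
print(hand_in())"
```

```text
the job is handed in; nothing more can be done
None
```

Both jars and both brushes are back in their own pockets, flat and the right way up, with the spray bottle and hole punch untouched; the job is handed in at about 29 s of the 122 s allowed.

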